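Pack a two-layer wheel-bearing kit at the service desk

ROBOT

A 6-joint arm with a two-finger parallel gripper is mounted at the origin on the work surface. World frame = base frame: x ahead of the robot, y to its left, z up, the work surface at z = 0. Lengths are in m, angles in rad, forces in N, time in s.
With the tool pointing down it reaches from about 0.35 to 0.85 m from the base axis. Payload 8.1 kg.
Tool frame: the origin (TCP) lies between the finger pads; the fingertips stand 11 mm ahead of it and the grasp point (between the pads) lies 8 mm behind it (robot.tips_ahead is the distance from the TCP to the fingertips, in m); z points along the fingers, y is the line along which they close (so a half turn about z gives the same grasp; the last joint's range is limited). The gripper opens to 93 mm and grips with 3 to 60 N. Pads are 15 mm wide; open, the fingers measure 128 mm over their backs; the gripper's body (75 mm by 188 mm) begins 65 mm behind the grasp point.
Start: joints at [-0.085, 0.13, 1.488, -0, 1.523, -0.085], TCP at [0.6, 0, 0.23] pointing down, gripper open.
Joint ranges: [-2.96, 2.96], [-0.89, 2.26], [0.02, 2.5], [-1.34, 4.48], [0, 2.73], [-2.66, 2.66]. Speed limits (rad/s): [2.39, 2.39, 2.79, 3.14, 3.14, 3.14].

INTERFACE

Orientations are given as a rotation vector (axis times angle).
In Python, from plant import robot gives the robot as it stands. The module is installed in compiled form; this text tells all that it offers.
- The arm moves only by the tool move_arm, never from a script. Its argument "deltas" is one flat list of numbers, 7 for each row, row after row: the shift along the tool's x, y, z in m, then the turn, a rotation vector about the tool's x, y, z in rad, then the opening, from 0 (shut) to 1 (fully open). A call has 1 to 12 rows; each row is the pose to reach, as a shift and turn from the pose commanded when the call began, along the tool's axes at that moment; what a row does not reach only later rows make up. A row lasts 1/8 s, in which the tool goes at most 62.5 mm and 10.7 degrees, less where a joint would pass 70% of its speed; a pose out of reach is approached as far as the arm can. A call with a gripper value outside its range is refused whole. The fingers move at their own pace and stop on an object; "squeeze" is the grip in N (left out, the last holds). Time passes only in rows, so rows that repeat a pose let the fingers close. It gives the time, the measured TCP pose, the force, the opening and the grip force at its end, in the units of the state.
- robot.read_state(): the state, without advancing time (a new reading comes with each control period).
- robot.read_camera(name): name is "scene" or "side" or "wrist"; returns (picture, depth): 480x640x3 uint8, red, green, blue; 480x640 float32, m along the optical axis (not along the pixel's ray), 0 where there is no reading.
- robot.camera_model(name): a dict with "K" (3x3 intrinsics, pixels), "R" (3x3) and "t" (3): a world point X has camera coordinates R X + t; the wrist camera has in their place "tool_from_camera" (4x4, takes a point from camera to tool coordinates, whose origin is the TCP and whose axes are the flange's). Camera axes: x right, y down, z forward; pixel columns grow to the right and rows downward; lengths in m; the calibration is good to about 2 mm. The wrist camera is an equidistant fisheye: a pixel r from the principal point sees the ray r / f radians off the axis. A picture is of the moment at which its call begins: read the wrist's pose just before it. camera_model takes no time and is no camera call.
- robot.close_job(): hands the job in; it is judged then, once.
Trained networks look in the newest picture that a camera, given by its name, has taken for a name from the list of things; names that differ only in an ending like _2 or _b are one class to them, and where a whole thing is asked for, a point or a joint stands for the part that bears it (a point fixed in the world has none). Each returns a list of dicts, best first, with "confidence" (0 to 1); they miss things now and then, are a little off and sometimes report something else, mostly with a low value. They report only what shows in the picture. A call takes as long as a camera call. They do not tell look-alikes from the thing itself.
- robot.recognise(camera, label): "uv" ([column, row] in pixels, amid what is visible of it).
The state is a dict: "t": time; "q": joint angles; "dq": joint speeds; "joint_torque": joint torques, N m; "tool_pos": TCP position; "orientation": TCP orientation; "force": force on the tool from outside, world axes, zero at the start; "wrist_torque": the same for the moment, N m; "opening": finger opening in m; "gripper_force": force on a finger pad.
Only numpy, scipy, OpenCV 4.12 (cv2) and the standard library are available. Lean on these libraries where they do the work, as an engineer would, in place of code of your own. Each camera call takes 0.05 s, during which the arm holds its last target. There are 200 camera calls.

TASK

Pack the wheel-bearing kit for the workshop: first put the hub nut, the dust cap and the banded pair of brake pads each flat into the pocket of its own shape in the bottom of the grey box (hexagon, circle, long rectangle). Then rest the white divider tray on the rim of the box, lifting bar up, level, centred and square with the box, and last slip the bearing over the tray's lifting bar so that it lies flat on the tray. Let go of everything, and leave the coffee bottle where it stands.

Things in the scene. Friction and masses are not known exactly. Their poses are not given: they have to be found in the camera images.
- hub_nut: Plain steel hexagonal hub nut lying flat: 36 mm across flats, 42 mm across corners, 28 mm high, about 0.16 kg, with a dark disc in the top (no through hole). Origin: centre of its underside; z up; its flats face its x axis and every 60 degrees from there.
- dust_cap: Round aluminium dust cap standing on its flat open side: 52 mm in diameter, 36 mm high, with straight sides up to 29 mm and a domed top, about 0.12 kg. Origin: centre of its underside; z up.
- brake_pads: Two brake pads banded face to face and lying flat: dark steel plates above and below, reddish lining between, a pale paper band round the middle. 84 mm long (its x axis), 40 mm wide (y), 34 mm high, about 0.4 kg. Origin: centre of the underside; z up.
- divider_tray: White rectangular divider tray lying right side up: a plate 138 mm (x) by 278 mm (y), 5 mm thick, with an edge 6 mm high all round its upper face. In its middle stands a black lifting bar 20 mm long (x), 12 mm thick (y) whose top is 41 mm above the tray's underside. About 0.3 kg. Origin: centre of the underside; z up. It may be used either way round.
- bearing: Steel wheel bearing lying flat: a ring of 60 mm outer diameter, 40 mm bore, 22 mm high, with a dark seal between the two steel races, about 0.25 kg. Origin: centre of its underside; z up. In the finished kit the tray's lifting bar stands in its bore.
- kit_box: Grey open box fixed to the desk: outside 128 mm (x) by 268 mm (y), 52 mm high, walls and floor 4 mm thick. Origin: centre of its underside; z up. The divider tray rests on the top of its four walls (overhanging by 5 mm on each side), 52 mm above the desk, clear of the parts below.
- pocket_hex: White insert 112 mm (box x) by 74 mm (box y) lying fixed on the box floor, with a black hexagonal rim: the pocket of the hub nut. Rim 50 mm across flats inside, 3 mm thick, 8 mm high. Origin: centre of the insert's underside, 4 mm above the desk; the pocket is centred on it and its floor is 4 mm above the origin. The three inserts lie side by side along the box's y, 78 mm apart, in any order.
- pocket_round: Like pocket_hex, with a black circular rim: the pocket of the dust cap. 66 mm inside diameter, rim 3 mm thick, 8 mm high; pocket floor 4 mm above the origin, which lies 4 mm above the desk.
- pocket_long: Like pocket_hex, with a black rectangular rim: the pocket of the brake pads. Inside 98 mm (its x) by 54 mm (its y), rim 3 mm thick, 8 mm high; pocket floor 4 mm above the origin, which lies 4 mm above the desk. The pads lie along its x, either way round.
- coffee: Bystander: upright black aluminium coffee bottle with a brass-coloured label, 64 mm in diameter, 155 mm high, loose on the desk, off to the left of the work. Origin: centre of its underside.
There are look-alikes about, which are no part of the job. Leave any brown, green or yellow look-alike of the bearing alone.

How it is judged:
By the outcome, as a careful person would: the job done as asked, in the order asked, and still so for the second after the job is handed in, with the robot touching nothing.
It also fails if it takes over 134 s, if anything falls off the work surface, if the arm or the gripper's body presses on something with over 40 N, if the wrist force passes 120 N, or if a joint passes its speed limit or range.

## Working session

There is one attempt and no reset: what is moved stays moved. The work goes in short steps, Python scripts to look and compute and a tool call to move; the robot and the scene stay as the last step left them, time stands still between calls to the robot, and variables do not carry over. Pictures are saved under pics/ and viewed, at most 14 in all, crops included, and the job is handed in when it is done.

Besides the shell and the picture viewer there is one more tool, called after "Emit:" as name(argument=value, ...) on one line, values as JSON. move_arm: Moves the arm, as the interface text tells. Its arguments: {"type":"object","properties":{"deltas":{"type":"array","items":{"type":"number"}},"squeeze":{"type":"number"}},"required":["deltas"]}

```bash
mkdir -p pics; ls
cat > h.py <<'E'
import numpy as np, cv2
from plant import robot
from scipy.spatial.transform import Rotation as Ro
def cam(n):
    p,d=robot.read_camera(n); return p,d
def world(n,d):
    m=robot.camera_model(n);K,R,t=[np.array(m[k]) for k in('K','R','t')]
    v,u=np.mgrid[:480,:640]
    P=np.stack([(u-K[0,2])/K[0,0]*d,(v-K[1,2])/K[1,1]*d,d],-1)
    return (P-t)@R
E
python3 - <<'E'
from h import *
for n in('scene','side'):
    p,d=cam(n); cv2.imwrite(f'pics/{n}0.png',p[:,:,::-1]); np.savez(f'{n}0.npz',p=p,d=d)
    W=world(n,d)
    for l in ['hub_nut','dust_cap','brake_pads','divider_tray','bearing','kit_box','pocket_hex','pocket_round','pocket_long','coffee']:
        for r in robot.recognise(n,l)[:5]:
            u,v=np.round(r['uv']).astype(int); print(n,l,round(r['confidence'],2),u,v,W[v,u].round(3))
m=robot.camera_model('scene');print(m)
print(robot.camera_model('wrist'),robot.read_state())
E
```

```text
pics
scene hub_nut 0.67 195 197 [ 0.481 -0.294  0.031]
scene dust_cap 0.73 156 221 [ 0.602 -0.295  0.034]
scene brake_pads 0.92 381 348 [0.619 0.304 0.035]
scene divider_tray 0.71 236 297 [0.658 0.003 0.01 ]
scene bearing 0.88 408 301 [0.486 0.291 0.022]
scene bearing 0.82 477 294 [0.378 0.391 0.006]
scene bearing 0.72 370 267 [0.43  0.178 0.006]
scene kit_box 0.72 302 218 [ 0.383 -0.036  0.014]
scene kit_box 0.67 278 216 [ 0.401 -0.096  0.006]
scene pocket_hex 0.93 330 240 [0.409 0.061 0.01 ]
scene pocket_hex 0.47 154 222 [ 0.608 -0.295  0.035]
scene pocket_round 0.55 275 216 [ 0.408 -0.1    0.009]
scene pocket_long 0.67 301 230 [ 0.416 -0.015  0.009]
scene coffee 0.82 526 344 [0.529 0.501 0.097]
side hub_nut 0.71 320 404 [ 0.468 -0.317  0.029]
side dust_cap 0.71 382 402 [ 0.591 -0.324  0.037]
side brake_pads 0.63 356 191 [0.587 0.257 0.034]
side brake_pads 0.24 299 286 [ 0.431 -0.018  0.01 ]
side divider_tray 0.91 391 284 [ 0.648 -0.023  0.006]
side bearing 0.75 307 191 [0.459 0.297 0.001]
side bearing 0.75 302 216 [0.443 0.206 0.004]
side bearing 0.67 269 201 [ 0.356  0.269 -0.002
[... 1123 characters left out ...]
00000e+00]])} {'t': 1.1, 'q': array([-8.54041916e-02,  1.30432122e-01,  1.48814148e+00, -3.22756986e-05,
        1.52299670e+00, -8.54124525e-02]), 'dq': array([-0.00082554, -0.00122579,  0.00038053, -0.00146214, -0.00164606,
       -0.00015946]), 'joint_torque': array([ 1.16134575e-03, -5.59774625e+01, -4.92059362e+01,  7.66594964e-02,
        2.25410401e-02, -3.52628126e-05]), 'tool_pos': array([6.00028253e-01, 5.55119174e-06, 2.29648191e-01]), 'orientation': array([ 2.22140381e+00,  2.22142558e+00, -1.61161322e-05]), 'force': array([-0.88182422,  0.08726086, -0.08346601]), 'wrist_torque': array([ 0.01920934,  0.04955111, -0.00566977]), 'gripper_force': 0.0, 'opening': 0.09290329355553062}
```

View pictures.

View pics/scene0.png

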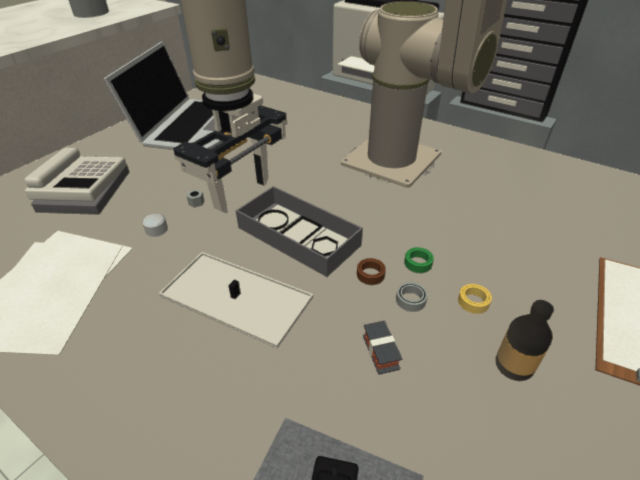

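View pics/side0.png

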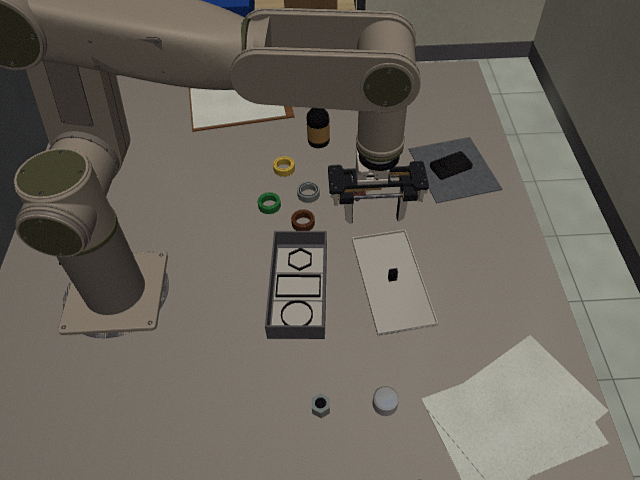

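```bash
cat >> h.py <<'E'
def wworld(d=None):
    """wrist depth -> world points for current pose; call before reading picture"""
    s=robot.read_state(); p,d=robot.read_camera('wrist')
    m=robot.camera_model('wrist');K=np.array(m['K']);T=np.array(m['tool_from_camera'])
    v,u=np.mgrid[:480,:640]; x=(u-K[0,2])/K[0,0]; y=(v-K[1,2])/K[1,1]; r=np.hypot(x,y)+1e-9
    k=np.tan(r)/r
    C=np.stack([x*k*d,y*k*d,d],-1)
    C=C@T[:3,:3].T+T[:3,3]
    return p,d,C@Ro.from_rotvec(s['orientation']).as_matrix().T+s['tool_pos'],s
def near(W,d,c,r,zlo,zhi):
    m=(d>0)&(np.hypot(W[...,0]-c[0],W[...,1]-c[1])<r)&(W[...,2]>zlo)&(W[...,2]<zhi)
    n,l,st,_=cv2.connectedComponentsWithStats(m.astype(np.uint8))
    if n<2: return m,np.zeros((0,3))
    m=l==1+np.argmax(st[1:,4]); return m,W[m]
def rect(P):
    (c,(w,h),a)=cv2.minAreaRect((P[:,:2]*1000).astype(np.float32))
    if w<h: w,h,a=h,w,a+90
    return np.round(c,1),round(w,1),round(h,1),round((a+90)%180-90,1)
def circ(P):
    c,r=cv2.minEnclosingCircle((P[:,:2]*1000).astype(np.float32)); return np.round(c,1),round(r,1)
E
python3 - <<'E'
from h import *
for n in('scene','side'):
    f=np.load(f'{n}0.npz');d=f['d'];W=world(n,d)
    for l,c,r,a,b in [('nut',(.481,-.3),.05,.022,.036),('cap',(.602,-.3),.05,.02,.045),('pads',(.61,.3),.08,.026,.042),('bearing',(.478,.288),.045,.015,.03),('box',(.41,-.015),.17,.044,.06),('tray',(.655,0),.18,.003,.016),('bar',(.655,0),.08,.03,.05),('coffee',(.52,.49),.06,.1,.17)]:
        m,P=near(W,d,c,r,a,b)
        if len(P)>3: print(n,l,len(P),rect(P),circ(P),np.percentile(P[:,2],[5,50,95]).round(3))
E
```

```text
scene nut 135 (array([ 472.4, -308.5]), 41.3, 37.1, 30.9) (array([ 472.2, -312. ]), 23.3) [0.024 0.028 0.031]
scene cap 310 (array([ 602.3, -305. ]), 49.9, 47.3, 2.8) (array([ 601.7, -306.2]), 26.1) [0.022 0.033 0.037]
scene pads 995 (array([605.4, 299.1]), 85.6, 41.5, 48.9) (array([605.9, 298.7]), 45.4) [0.032 0.035 0.037]
scene bearing 432 (array([464.5, 289. ]), 59.4, 59.2, 66.4) (array([463.8, 287.5]), 31.5) [0.016 0.022 0.024]
scene box 1125 (array([430.3, -14.1]), 271.6, 132.7, 86.3) (array([432.4, -13.3]), 148.4) [0.045 0.051 0.054]
scene tray 7350 (array([649.8,  -9.2]), 289.5, 150.2, -82.4) (array([653.7,  -6.4]), 156.0) [0.004 0.006 0.011]
scene bar 89 (array([653.1,  -3.4]), 21.3, 13.7, 11.3) (array([652.9,  -3.3]), 11.5) [0.031 0.04  0.043]
scene coffee 1306 (array([508. , 499.9]), 59.6, 48.0, 86.4) (array([501.7, 500.1]), 30.4) [0.102 0.119 0.157]
side nut 298 (array([ 469.4, -314.3]), 42.1, 34.2, 87.7) (array([ 469.3, -314.3]), 21.1) [0.025 0.029 0.033]
side cap 543 (array([ 599.9, -313.2]), 51.6, 50.3, 39.3) (array([ 600.1, -313. ]), 26.6) [0.026 0.035 0.04 ]
side pads 16 (array([593.7, 254.9]), 16.6, 9.2, 10.1) (array([593.2, 258.3]), 8.3) [0.029 0.033 0.037]
side bearing 209 (array([462.6, 284.4]), 61.4, 55.8, -72.1) (array([461.3, 283.3]), 31.5) [0.016 0.021 0.025]
side box 790 (array([429.2, -18.2]), 274.3, 128.5, 86.1) (array([429.7, -18.9]), 148.0) [0.045 0.052 0.056]
side tray 5360 (array([ 6.551e+02, -2.000e-01]), 303.1, 167.4, -82.2) (array([ 6.506e+02, -3.000e-01]), 163.7) [0.003 0.006 0.012]
side bar 60 (array([651. ,  -8.6]), 19.6, 14.6, 3.0) (array([651. ,  -9.7]), 10.7) [0.032 0.04  0.046]
side coffee 231 (array([498.1, 485.8]), 59.0, 47.4, 5.9) (array([498.5, 489.4]), 30.9) [0.101 0.111 0.126]
```

Run:
```python
from h import *
p,d,W,s=wworld(); cv2.imwrite('pics/w0.png',p[:,:,::-1]); np.savez('w0.npz',p=p,d=d,W=W)
for l,c,r,a,b in [('nut',(.47,-.312),.05,.022,.036),('box',(.43,-.016),.17,.044,.06),('tray',(.655,0),.18,.003,.016),('bar',(.653,-.005),.03,.03,.05)]:
        m,P=near(W,d,c,r,a,b)
        if len(P)>3: print(l,len(P),rect(P),circ(P),np.percentile(P[:,2],[5,50,95]).round(3))
```

```text
nut 16 (array([ 469.1, -293. ]), 10.3, 4.0, 0.0) (array([ 469.1, -294.7]), 5.2) [0.023 0.024 0.027]
box 3137 (array([431.4,  10.7]), 215.6, 130.2, 86.2) (array([430.9,  12.2]), 124.1) [0.045 0.052 0.054]
tray 31204 (array([652. ,  -9.5]), 285.9, 140.7, -82.7) (array([652.1,  -6.3]), 154.6) [0.005 0.006 0.011]
bar 320 (array([652. ,  -6.1]), 20.2, 12.9, 6.8) (array([651.9,  -5.8]), 11.3) [0.033 0.042 0.043]
```

View pics/w0.png

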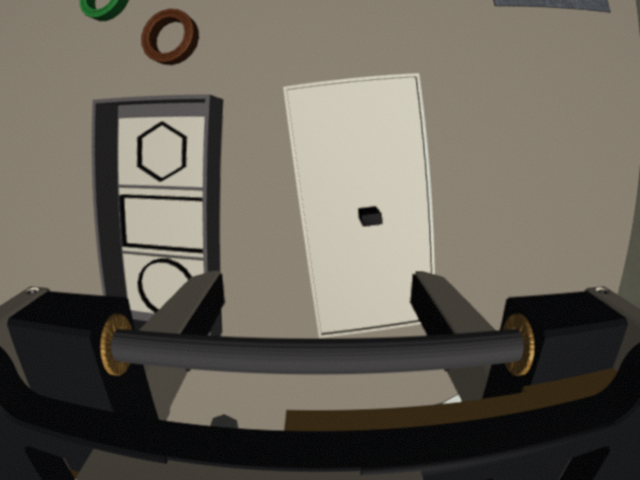

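Emit:
move_arm(deltas=[-0.06,-0.025,0.01,0,0,0,1,-0.12,-0.05,0.02,0,0,0,1,-0.18,-0.075,0.03,0,0,0,1,-0.24,-0.1,0.04,0,0,0,1,-0.29,-0.121,0.05,0,0,0,1,-0.312,-0.13,0.05,0,0,0,1,-0.312,-0.13,0.05,0,0,0,1,-0.312,-0.13,0.05,0,0,0,1])

```text
t: 2.15
tool_pos: [0.4704, -0.3114, 0.1798]
orientation: [2.222, 2.221, 0.001]
force: [0.3, 0.1, -0.1]
opening: 0.0926
gripper_force: 0.0
```

```bash
cat > look.py <<'E'
import sys
from h import *
# look.py outname label,x,y,r,zlo,zhi ...
def go(name,items):
    p,d,W,s=wworld(); cv2.imwrite(f'pics/{name}.png',p[:,:,::-1]); np.savez(name+'.npz',p=p,d=d,W=W)
    print('t',round(s['t'],2),s['tool_pos'].round(4),s['orientation'].round(3),'F',s['force'].round(1),s['opening'].round(4),s['gripper_force'])
    for it in items:
        q=it.split(',');x,y,r,a,b=map(float,q[1:])
        m,P=near(W,d,(x,y),r,a,b)
        if len(P)>3: print(q[0],len(P),rect(P),circ(P),np.percentile(P[:,2],[5,50,95]).round(4))
go(sys.argv[1],sys.argv[2:])
E
python3 look.py n1 nut,.47,-.312,.04,.023,.036 cap,.601,-.31,.04,.022,.045 capt,.601,-.31,.04,.03,.045
```

```text
Traceback (most recent call last):
  File "look.py", line 11, in <module>
    go(sys.argv[1],sys.argv[2:])
    ~~^^^^^^^^^^^^^^^^^^^^^^^^^^
  File "look.py", line 6, in go
    print('t',round(s['t'],2),s['tool_pos'].round(4),s['orientation'].round(3),'F',s['force'].round(1),s['opening'].round(4),s['gripper_force'])
                                                                                                       ^^^^^^^^^^^^^^^^^^
AttributeError: 'float' object has no attribute 'round'
```

View pics/n1.png

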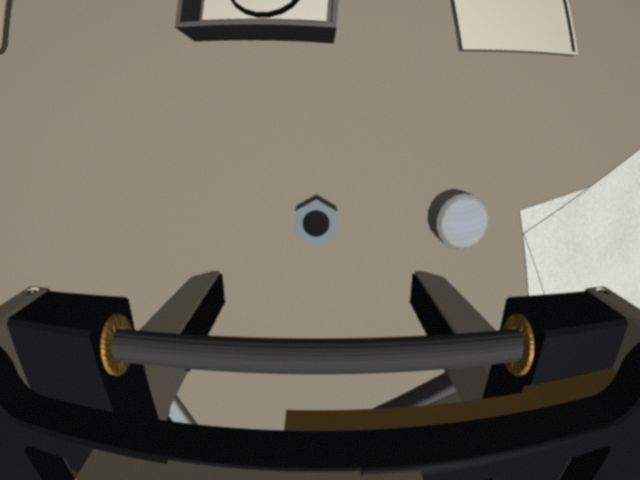

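```bash
sed -i "s/s\['opening'\].round(4)/round(s['opening'],4)/" look.py
python3 - <<'E'
from h import *
f=np.load('n1.npz');W=f['W'];d=f['d']
for l,x,y,r,a,b in[('nut',.47,-.312,.04,.023,.036),('cap',.601,-.31,.04,.022,.045),('boxend',.43,-.14,.1,.045,.06)]:
    m,P=near(W,d,(x,y),r,a,b); print(l,len(P),rect(P),circ(P),np.percentile(P[:,2],[5,50,95]).round(4))
    h=cv2.convexHull((P[:,:2]*1000).astype(np.float32))[:,0]
    if l=='nut':
        A=np.deg2rad(np.arange(-30,30,1)); w=[np.ptp(h@[np.cos(t),np.sin(t)]) for t in A]; i=np.argmin([np.mean([np.ptp(h@[np.cos(t+k),np.sin(t+k)]) for k in(0,np.pi/3,-np.pi/3)]) for t in A]); print('flat dir',np.rad2deg(A[i]),w[i])
    if l=='boxend': print(h[h[:,1]<-140], [h[:,1].min()])
E
```

```text
nut 1556 (array([ 469.4, -312.1]), 40.6, 35.9, 89.5) (array([ 469.3, -312.2]), 20.8) [0.0277 0.0292 0.0305]
flat dir -1.0 35.961078325677875
cap 2443 (array([ 599.5, -310.1]), 51.3, 50.9, 88.6) (array([ 599.7, -310.2]), 26.2) [0.0274 0.035  0.0377]
boxend 1505 (array([ 421.4, -137. ]), 129.0, 26.6, -3.7) (array([ 421.7, -138.3]), 65.1) [0.0461 0.0523 0.0539]
[[ 357.02618 -144.9652 ]
 [ 357.29248 -145.43782]
 [ 361.02048 -146.47044]
 [ 447.23154 -152.02182]
 [ 481.7863  -154.16016]
 [ 484.11142 -154.06224]
 [ 484.9184  -153.85475]] [np.float32(-154.16016)]
```

Emit:
move_arm(deltas=[-0.0,-0.0005,0.05,0,0,0,1,0,-0.0005,0.1,0,0,0,1,0,-0.0005,0.14,0,0,0,1,0,-0.0005,0.16,0,0,0,1,0,-0.0005,0.16,0,0,0,1,0,-0.0005,0.16,0,0,0,0,0,-0.0005,0.16,0,0,0,0,0,-0.0005,0.16,0,0,0,0,0,-0.0005,0.16,0,0,0,0,0,-0.0005,0.16,0,0,0,0], squeeze=30)

```text
t: 3.45
tool_pos: [0.4695, -0.3121, 0.0198]
orientation: [2.221, 2.221, 0.0]
force: [-0.2, -0.6, 0.8]
opening: 0.0476
gripper_force: 0.0
```

Emit:
move_arm(deltas=[0,0,0,0,0,0,0,0,0,0,0,0,0,0,0,0,0,0,0,0,0,0,0,0,0,0,0,0,0,0,-0.04,0,0,0,0,0.02,0,-0.09,0,0,0.01,0,0.07,-0.005,-0.1,0,0,0.02,0,0.12,-0.01,-0.1,0,0,0.03,0,0.17,-0.016,-0.1,0,0,0.04,0,0.22,-0.02,-0.1,0,0,0.05,0,0.27,-0.025,-0.1,0,0,0.05,0,0.32,-0.03,-0.1,0,0,0.05,0])

```text
t: 4.95
tool_pos: [0.439, 0.0096, 0.1196]
orientation: [2.277, 2.165, 0.0]
force: [0.1, 0.2, -1.5]
opening: 0.0357
gripper_force: 30.0
```

Emit:
move_arm(deltas=[0.04,-0.006,0,0,0,0,0,0.0536,-0.0074,0,0,0,0,0,0.0536,-0.0074,0,0,0,0,0,0.0536,-0.0074,0.045,0,0,0,0,0.0536,-0.0074,0.075,0,0,0,0,0.0536,-0.0074,0.088,0,0,0,0,0.0536,-0.0074,0.0912,0,0,0,0,0.0536,-0.0074,0.0912,0,0,0,0,0.0536,-0.0074,0.0912,0,0,0,0.55,0.0536,-0.0074,0.0912,0,0,0,0.55,0.0536,-0.0074,0.0912,0,0,0,0.55])

```text
t: 6.32
tool_pos: [0.4353, 0.062, 0.029]
orientation: [2.276, 2.165, 0.001]
force: [0.3, 0.4, 0.7]
opening: 0.0509
gripper_force: 0.0
```

Emit:
move_arm(deltas=[0,0,-0.05,0,0,0,0.55,0,0,-0.1,0,0,0,1,-0.05,0.025,-0.11,0,0,0,1,-0.1,0.05,-0.11,0,0,0,1,-0.155,0.078,-0.11,0,0,0,1,-0.21,0.106,-0.11,0,0,0,1,-0.265,0.134,-0.11,0,0,0,1,-0.32,0.161,-0.11,0,0,0,1,-0.3633,0.1832,-0.11,0,0,0,1,-0.3633,0.1832,-0.09,0,0,0,1,-0.3633,0.1832,-0.05,0,0,0,1,-0.3633,0.1832,-0.04,0,0,0,1])

```text
t: 7.82
tool_pos: [0.597, -0.3077, 0.0641]
orientation: [-2.271, -2.161, 0.003]
force: [0.1, 0.2, -0.7]
opening: 0.0928
gripper_force: 0.0
```

```bash
python3 look.py c1 cap,.5996,-.310,.04,.022,.045
```

```text
t 7.83 [ 0.597  -0.3077  0.0641] [-2.271 -2.161  0.003] F [ 0.1  0.2 -0.7] 0.0928 0.0
cap 6552 (array([ 600., -310.]), 51.4, 51.3, -61.4) (array([ 599.9, -310.2]), 26.2) [0.0298 0.0351 0.0375]
```

Emit:
move_arm(deltas=[0,0,0.025,0,0,0,1,0,0,0.044,0,0,0,0.9,0,0,0.048,0,0,0,0,0,0,0.048,0,0,0,0,0,0,0.048,0,0,0,0,0,0,0.048,0,0,0,0,0,0,0.048,0,0,0,0,0,0,0.048,0,0,0,0,0,0,0.048,0,0,0,0,0,0,0.02,0,0,0,0,0,0,-0.03,0,0,0,0,0,0,-0.05,0,0,0,0])

```text
t: 9.38
tool_pos: [0.6011, -0.311, 0.1218]
orientation: [2.273, 2.162, 0.002]
force: [0.6, -0.7, -0.0]
opening: 0.0509
gripper_force: 30.0
```

Emit:
move_arm(deltas=[0.03,-0.027,0,0,0,0,0,0.07,-0.063,0,0,0,0,0,0.11,-0.098,0,0,0,0,0,0.15,-0.134,0,0,0,0,0,0.19,-0.17,0,0,0,0,0,0.2074,-0.1856,0,0,0,0,0,0.2074,-0.1856,0,0,0,0,0,0.2074,-0.1856,0.04,0,0,0,0,0.2074,-0.1856,0.07,0,0,0,0,0.2074,-0.1856,0.087,0,0,0,0,0.2074,-0.1856,0.0898,0,0,0,0,0.2074,-0.1856,0.0898,0,0,0,0])

```text
t: 10.88
tool_pos: [0.425, -0.0945, 0.0283]
orientation: [-2.277, -2.164, 0.001]
force: [-0.7, 0.3, -0.9]
opening: 0.0509
gripper_force: 30.0
```

Emit:
move_arm(deltas=[0,0,0,0,0,0,0,0,0,0,0,0,0,0.72,0,0,0,0,0,0,0.72,0,0,0,0,0,0,0.72,0,0,-0.04,0,0,0,0.72,0,0,-0.1,0,0,0,0.72,0,0,-0.16,0,0,0,0.72,0.05,0,-0.16,0,0,0,1,0.075,0,-0.16,0,0,0,1,0.075,0,-0.16,0,0,0,1,0.075,0,-0.16,0,0,0,1])

```text
t: 12.25
tool_pos: [0.4283, -0.0192, 0.1885]
orientation: [2.276, 2.166, -0.001]
force: [-0.8, -0.1, -0.1]
opening: 0.0928
gripper_force: 0.0
```

```bash
python3 look.py b1 nut,.4348,.0618,.035,.028,.045 cap,.4246,-.0938,.04,.028,.055 box,.43,-.016,.17,.046,.058
```

```text
t 12.25 [ 0.4283 -0.0192  0.1885] [ 2.276e+00  2.166e+00 -1.000e-03] F [-0.8 -0.1 -0.1] 0.0928 0.0
nut 1647 (array([435.7,  61.4]), 40.8, 36.3, -34.1) (array([436. ,  61.1]), 20.8) [0.0358 0.0371 0.0384]
cap 2401 (array([424.8, -93.6]), 51.6, 50.4, -89.9) (array([424.3, -93.7]), 26.2) [0.0343 0.043  0.0456]
box 4523 (array([430.6,  -4.1]), 245.6, 129.1, 86.3) (array([430.7,  -3.8]), 137.1) [0.0474 0.0526 0.054 ]
```

View pics/b1.png

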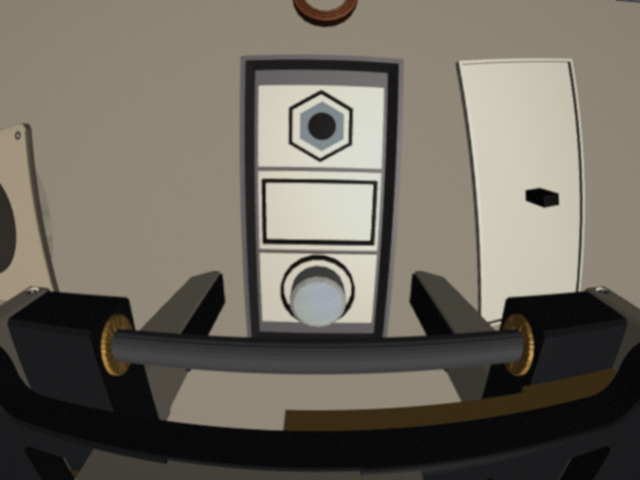

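Emit:
move_arm(deltas=[0.05,0.025,0,0,0,0.1,1,0.1,0.05,0,0,0,0.2,1,0.15,0.075,0.01,0,0,0.3,1,0.2,0.1,0.02,0,0,0.4,1,0.25,0.125,0.03,0,0,0.5,1,0.3,0.15,0.04,0,0,0.6,1,0.3265,0.1609,0.04,0,0,0.667,1,0.3265,0.1609,0.04,0,0,0.667,1,0.3265,0.1609,0.04,0,0,0.667,1])

```text
t: 13.42
tool_pos: [0.6055, 0.2979, 0.1481]
orientation: [2.859, 1.301, -0.002]
force: [0.3, -0.2, -0.3]
opening: 0.0929
gripper_force: 0.0
```

```bash
python3 look.py p1 pads,.6054,.2991,.07,.028,.042 bearing,.463,.286,.045,.016,.03;  python3 -c "
from h import *
s=robot.read_state();print(s['q'].round(3));print(Ro.from_rotvec(s['orientation']).as_matrix().round(4))"
```

```text
t 13.43 [0.6055 0.2979 0.1481] [ 2.859e+00  1.301e+00 -2.000e-03] F [ 0.3 -0.2 -0.3] 0.0929 0.0
pads 5691 (array([603.9, 297.5]), 84.0, 41.2, 49.8) (array([604.1, 297.5]), 45.9) [0.0337 0.035  0.0362]
bearing 314 (array([486.3, 283. ]), 27.4, 11.4, 85.5) (array([487.9, 282.9]), 13.8) [0.0168 0.0222 0.0236]
[ 0.381  0.377  1.349 -0.     1.416  1.099]
[[ 6.575e-01  7.534e-01 -5.000e-04]
 [ 7.534e-01 -6.575e-01 -6.000e-04]
 [-8.000e-04 -0.000e+00 -1.000e+00]]
```

Emit:
move_arm(deltas=[-0.0022,0,0.04,0,0,-0.016,1,-0.0022,0,0.08,0,0,-0.016,1,-0.0022,0,0.11,0,0,-0.016,1,-0.0022,0,0.126,0,0,-0.016,0.8,-0.0022,0,0.126,0,0,-0.016,0.5,-0.0022,0,0.126,0,0,-0.016,0,-0.0022,0,0.126,0,0,-0.016,0,-0.0022,0,0.126,0,0,-0.016,0,-0.0022,0,0.126,0,0,-0.016,0,-0.0022,0,0.126,0,0,-0.016,0,-0.0022,0,0.126,0,0,-0.016,0,-0.0022,0,0.1,0,0,-0.016,0], squeeze=45)

```text
t: 14.98
tool_pos: [0.601, 0.2965, 0.045]
orientation: [-2.849, -1.323, 0.011]
force: [-0.5, 0.6, -3.3]
opening: 0.0398
gripper_force: 45.0
```

Emit:
move_arm(deltas=[0,0,-0.04,0,0,0,0,-0.01,0.002,-0.08,0,0,0,0,-0.05,0.01,-0.1,0,0,0.11,0,-0.1,0.02,-0.1,0,0,0.22,0,-0.15,0.03,-0.1,0,0,0.34,0,-0.2,0.039,-0.1,0,0,0.46,0,-0.25,0.049,-0.1,0,0,0.58,0,-0.3,0.059,-0.1,0,0,0.71,0,-0.335,0.066,-0.1,0,0,0.84,0,-0.3519,0.0693,-0.1,0,0,0.935,0,-0.3519,0.0693,-0.1,0,0,0.935,0,-0.3519,0.0693,-0.1,0,0,0.935,0])

```text
t: 16.48
tool_pos: [0.4298, -0.0155, 0.1482]
orientation: [-3.14, 0.099, 0.001]
force: [0.4, -0.1, -3.7]
opening: 0.0396
gripper_force: 45.0
```

```bash
python3 -c "
from h import *
s=robot.read_state();print(s['t'],s['tool_pos'],s['q'].round(3));print(Ro.from_rotvec(s['orientation']).as_matrix().round(4),s['opening'],s['gripper_force'])"
```

```text
16.475 [ 0.42981294 -0.01546564  0.14818846] [-0.156 -0.294  2.039  0.     1.397  1.478]
[[ 9.98e-01 -6.33e-02 -7.00e-04]
 [-6.33e-02 -9.98e-01  5.00e-04]
 [-7.00e-04 -5.00e-04 -1.00e+00]] 0.03959524669401135 44.952290654182434
```

Emit:
move_arm(deltas=[0,0,0.04,0,0,0,0,0,0,0.08,0,0,0,0,0,0,0.105,0,0,0,0,0,0,0.115,0,0,0,0,0,0,0.1175,0,0,0,0,0,0,0.1175,0,0,0,0,0,0,0.1175,0,0,0,0.56,0,0,0.1175,0,0,0,0.56,0,0,0.1175,0,0,0,0.56,0,0,0.08,0,0,0,0.56,0,0,0.03,0,0,0,0.56,0,0,-0.02,0,0,0,0.56])

```text
t: 17.98
tool_pos: [0.4296, -0.016, 0.1702]
orientation: [3.14, -0.103, -0.0]
force: [-0.1, -0.4, 0.6]
opening: 0.0524
gripper_force: 0.0
```

```bash
python3 look.py b2 pads,.4297,-.016,.06,.036,.048 box,.43,-.016,.17,.046,.058
```

```text
t 17.98 [ 0.4296 -0.016   0.1702] [ 3.14  -0.103 -0.   ] F [-0.1 -0.4  0.6] 0.0524 0.0
pads 5168 (array([430.2, -16.1]), 84.8, 39.7, -4.4) (array([430.2, -16. ]), 46.5) [0.0417 0.0429 0.0441]
box 4426 (array([429.7, -15.7]), 270.1, 128.2, 86.3) (array([432., -16.]), 147.5) [0.0473 0.0525 0.0539]
```

Emit:
move_arm(deltas=[0.05,-0.005,-0.01,0,0,-0.05,0.6,0.1,-0.01,-0.02,0,0,-0.1,0.6,0.15,-0.015,-0.03,0,0,-0.15,0.6,0.2,-0.022,-0.03,0,0,-0.197,0.6,0.2212,-0.0243,-0.03,0,0,-0.197,0.6,0.2212,-0.0243,-0.03,0,0,-0.197,0.6,0.2212,-0.0243,-0.03,0,0,-0.197,0.6])

```text
t: 18.9
tool_pos: [0.6515, -0.0062, 0.1983]
orientation: [-3.135, -0.207, 0.001]
force: [0.1, 0.1, 0.1]
opening: 0.0561
gripper_force: 0.0
```

```bash
python3 look.py t1 bar,.652,-.006,.03,.03,.05 bart,.652,-.006,.03,.0385,.05 tray,.655,-.006,.18,.0035,.016;  python3 -c "
from h import *
s=robot.read_state();print(s['q'].round(3));print(Ro.from_rotvec(s['orientation']).as_matrix().round(4))"
```

```text
t 18.9 [ 0.6515 -0.0062  0.1983] [-3.135e+00 -2.070e-01  1.000e-03] F [0.1 0.1 0.1] 0.0561 0.0
bar 319 (array([653.1,  -6.1]), 19.7, 10.6, 7.6) (array([652.9,  -6.1]), 10.9) [0.0315 0.0418 0.0428]
bart 283 (array([652.7,  -6. ]), 18.9, 10.4, 7.8) (array([652.8,  -6. ]), 10.8) [0.0407 0.0418 0.0429]
tray 38303 (array([652. ,  -6.2]), 279.3, 138.4, -82.5) (array([651.3,  -6.7]), 155.0) [0.0047 0.006  0.0113]
[-0.088  0.283  1.371 -0.     1.488  1.351]
[[ 9.913e-01  1.313e-01 -4.000e-04]
 [ 1.313e-01 -9.913e-01 -0.000e+00]
 [-4.000e-04 -1.000e-04 -1.000e+00]]
```

View pics/t1.png

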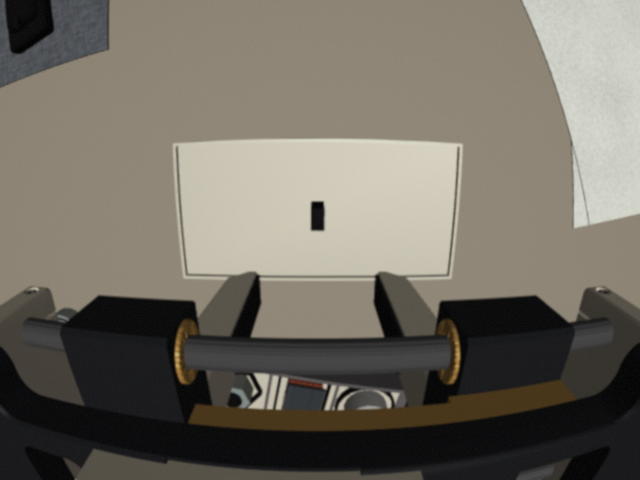

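Emit:
move_arm(deltas=[0,0,0.05,0,0,0,0.6,0,0,0.1,0,0,0,0.6,0,0,0.14,0,0,0,0.5,0,0,0.17,0,0,0,0.4,0,0,0.179,0,0,0,0.3,0,0,0.179,0,0,0,0,0,0,0.179,0,0,0,0,0,0,0.179,0,0,0,0,0,0,0.179,0,0,0,0,0,0,0.179,0,0,0,0,0,0,0.179,0,0,0,0], squeeze=50)

```text
t: 20.32
tool_pos: [0.6536, -0.0062, 0.0219]
orientation: [3.134, 0.207, 0.005]
force: [-1.8, -0.3, 7.7]
opening: 0.0118
gripper_force: 50.0
```

Emit:
move_arm(deltas=[0,0,-0.01,0,0,0,0,0,0,-0.03,0,0,0,0,0,0,-0.06,0,0,0,0,0,0,-0.09,0,0,0,0,0,0,-0.11,0,0,0,0,0,0,-0.12,0,0,0,0,0,0,-0.12,0,0,0,0,0,0,-0.12,0,0,0,0])

```text
t: 21.32
tool_pos: [0.6513, -0.0061, 0.1381]
orientation: [-3.134, -0.207, 0.004]
force: [0.2, -0.3, -4.1]
opening: 0.0118
gripper_force: 50.0
```

Run:
```python
from h import *
p,d,W,s=wworld(); print(robot.tips_ahead,s['t'],s['tool_pos'],s['force'],s['opening'],s['gripper_force']); R=Ro.from_rotvec(s['orientation']).as_matrix();print(R.round(4))
m,P=near(W,d,s['tool_pos'][:2],.2,.1,.16)
print(len(P),rect(P),np.percentile(P[:,2],[2,50,98]))
A=np.c_[P[:,:2],np.ones(len(P))]
c=np.linalg.lstsq(A,P[:,2],rcond=None)[0]; 
for _ in range(3):
    k=abs(A@c-P[:,2])<.0015; c=np.linalg.lstsq(A[k],P[k,2],rcond=None)[0]
print('slopes',c[:2],'z at tcp',c@[*s['tool_pos'][:2],1])
```

```text
0.011 21.325 [ 0.65132867 -0.00608369  0.13805647] [ 0.19670697 -0.28674246 -4.0771952 ] 0.011795884440892154 49.99823212623596
[[ 9.913e-01  1.314e-01 -2.400e-03]
 [ 1.314e-01 -9.913e-01  2.000e-04]
 [-2.300e-03 -5.000e-04 -1.000e+00]]
80941 (array([669.1,  -4. ]), 280.4, 99.7, -82.5) [0.12056048 0.12196341 0.15452145]
slopes [-0.00586652 -0.00113461] z at tcp 0.12203183709935335
```

Emit:
move_arm(deltas=[-0.015,-0.001,0,0,0,0.01,0,-0.045,-0.004,0,0,0,0.04,0,-0.08,-0.007,0,0,0,0.07,0,-0.115,-0.01,0,0,0,0.1,0,-0.15,-0.013,0,0,0,0.13,0,-0.185,-0.016,0,0,0,0.165,0,-0.21,-0.0185,0,0,0,0.19,0,-0.2217,-0.0195,0,0,0,0.196,0,-0.2217,-0.0195,0.01,0,0,0.196,0,-0.2217,-0.0195,0.03,0,0,0.196,0,-0.2217,-0.0195,0.05,0,0,0.196,0,-0.2217,-0.0195,0.05,0,0,0.196,0])

```text
t: 22.88
tool_pos: [0.4287, -0.0157, 0.0874]
orientation: [-3.139, 0.1, 0.007]
force: [0.2, -0.4, -4.1]
opening: 0.012
gripper_force: 50.0
```

```bash
cat > tr.py <<'E'
from h import *
import sys
p,d,W,s=wworld(); cv2.imwrite(f'pics/{sys.argv[1]}.png',p[:,:,::-1])
print(s['t'],s['tool_pos'],s['force'],s['opening']); R=Ro.from_rotvec(s['orientation']).as_matrix();print(R.round(4))
lo,hi=float(sys.argv[2]),float(sys.argv[3])
m,P=near(W,d,s['tool_pos'][:2],.2,lo,hi)
print('wrist',rect(P))
A=np.c_[P[:,:2],np.ones(len(P))]; c=np.linalg.lstsq(A,P[:,2],rcond=None)[0]
for _ in range(5):
    k=abs(A@c-P[:,2])<.0015; c=np.linalg.lstsq(A[k],P[k,2],rcond=None)[0]
print('slopes',c[:2],'plate z',c@[*s['tool_pos'][:2],1])
for n in('scene','side'):
    p,d=cam(n); W=world(n,d); m,P=near(W,d,(.43,-.016),.17,lo,hi); print(n,len(P),rect(P)); np.savez(n+'t.npz',p=p,d=d)
E
python3 tr.py h1 .06 .09
```

```text
22.875 [ 0.42871112 -0.01566394  0.08735491] [ 0.15872912 -0.35993512 -4.06810473] 0.011961193059797502
[[ 9.98e-01 -6.38e-02 -4.20e-03]
 [-6.38e-02 -9.98e-01  7.00e-04]
 [-4.20e-03 -4.00e-04 -1.00e+00]]
wrist (array([446.5, -16.8]), 280.3, 99.8, 86.3)
slopes [-6.82442693e-03  3.33128452e-05] plate z 0.07134628667782685
scene 4748 (array([428.8, -13.5]), 281.1, 142.4, 86.3)
side 4402 (array([428.2, -18.7]), 283.8, 138.7, 86.3)
```

Emit:
move_arm(deltas=[0.0015,0,0.004,0,0,0,0,0.0015,0,0.008,0,0,0,0,0.0015,0,0.012,0,0,0,0,0.0015,0,0.0135,0,0,0,0,0.0015,0,0.0135,0,0,0,0])

```text
t: 23.65
tool_pos: [0.4312, -0.016, 0.076]
orientation: [-3.14, 0.101, 0.001]
force: [-0.2, -0.4, -4.5]
opening: 0.0119
gripper_force: 50.0
```

```bash
python3 tr.py h2 .05 .075
```

```text
23.65 [ 0.43122067 -0.01603935  0.07596729] [-0.23351038 -0.35736844 -4.52890224] 0.01187339275276042
[[ 9.979e-01 -6.420e-02 -3.000e-04]
 [-6.420e-02 -9.979e-01  0.000e+00]
 [-3.000e-04 -0.000e+00 -1.000e+00]]
wrist (array([449.2, -17. ]), 280.1, 99.7, 86.3)
slopes [-0.00302014 -0.00053399] plate z 0.05996131463663576
scene 4695 (array([431. , -13.6]), 281.5, 142.2, 86.7)
side 4289 (array([429.5, -18.8]), 282.3, 138.4, 86.3)
```

Emit:
move_arm(deltas=[-0.0003,0,0.0015,0,0,0,0,-0.0003,0,0.0025,0,0,0,0,-0.0003,0,0.003,0,0,0,0,-0.0003,0,0.003,0,0,0,0])

```text
t: 24.3
tool_pos: [0.431, -0.016, 0.0738]
orientation: [3.14, -0.101, -0.001]
force: [-5.4, 0.5, 5.9]
opening: 0.0115
gripper_force: 50.0
```

Emit:
move_arm(deltas=[0,0,0,0,0,0,0,0,0,0,0,0,0,0.35,0,0,0,0,0,0,0.35,0,0,-0.005,0,0,0,0.35,0,0,-0.04,0,0,0,0.35,0,0,-0.09,0,0,0,0.35,0,0,-0.12,0,0,0,0.35,0,0,-0.12,0,0,0,0.35])

```text
t: 25.3
tool_pos: [0.4331, -0.0163, 0.1965]
orientation: [3.139, -0.101, 0.01]
force: [-0.3, -0.5, -1.2]
opening: 0.0327
gripper_force: 0.0
```

```bash
python3 tr.py h3 .05 .075
```

```text
25.3 [ 0.43312024 -0.0163354   0.19652795] [-0.28436605 -0.48833991 -1.23910517] 0.032731565389843814
[[ 9.979e-01 -6.410e-02  6.100e-03]
 [-6.410e-02 -9.979e-01 -1.000e-03]
 [ 6.200e-03  6.000e-04 -1.000e+00]]
wrist (array([429.8, -15.7]), 279.7, 138.7, 86.3)
slopes [ 0.00036925 -0.00088878] plate z 0.05787512727311588
scene 5102 (array([430.8, -13.5]), 282.0, 141.7, 86.5)
side 5380 (array([429.4, -18.6]), 284.2, 138.4, 86.1)
```

View pics/h3.png

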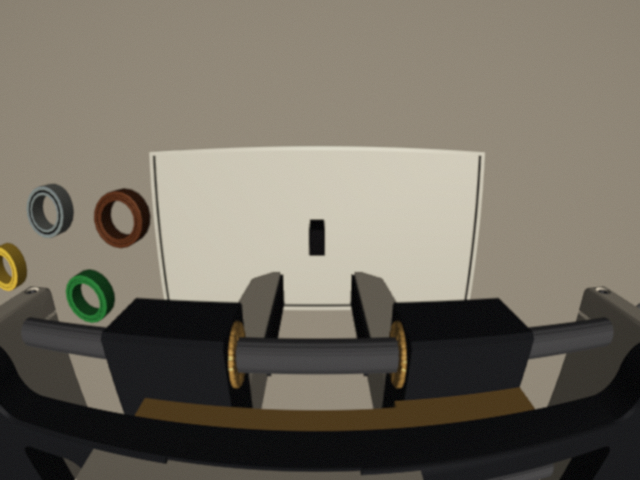

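Emit:
move_arm(deltas=[0,-0.03,0,0,0,-0.15,0.5,0.002,-0.065,0,0,0,-0.33,0.7,0.003,-0.1,0,0,0,-0.5,1,0.005,-0.135,0,0,0,-0.68,1,0.007,-0.17,0,0,0,-0.86,1,0.009,-0.205,0,0,0,-1.04,1,0.011,-0.24,0,0,0,-1.22,1,0.012,-0.27,0.01,0,0,-1.4,1,0.013,-0.295,0.02,0,0,-1.55,1,0.014,-0.3045,0.025,0,0,-1.636,1,0.014,-0.3045,0.025,0,0,-1.636,1,0.014,-0.3045,0.025,0,0,-1.636,1])

```text
t: 26.95
tool_pos: [0.4641, 0.2863, 0.1673]
orientation: [-2.222, -2.22, 0.003]
force: [-0.1, -1.3, 0.4]
opening: 0.0932
gripper_force: 0.0
```

```bash
python3 look.py g1 bearing,.4635,.287,.045,.016,.03 ;  python3 -c "
from h import *
s=robot.read_state();print(s['q'].round(3));print(Ro.from_rotvec(s['orientation']).as_matrix().round(4))"
```

```text
t 26.95 [0.4641 0.2863 0.1673] [-2.222 -2.22   0.003] F [-0.1 -1.3  0.4] 0.0932 0.0
bearing 2292 (array([462.1, 286.9]), 58.7, 58.6, 89.0) (array([461.9, 286.8]), 30.2) [0.0198 0.0224 0.0238]
[ 0.459  0.022  1.716 -0.     1.404  0.46 ]
[[ 1.1e-03  1.0e+00 -6.0e-04]
 [ 1.0e+00 -1.1e-03 -5.0e-04]
 [-5.0e-04 -6.0e-04 -1.0e+00]]
```

View pics/g1.png

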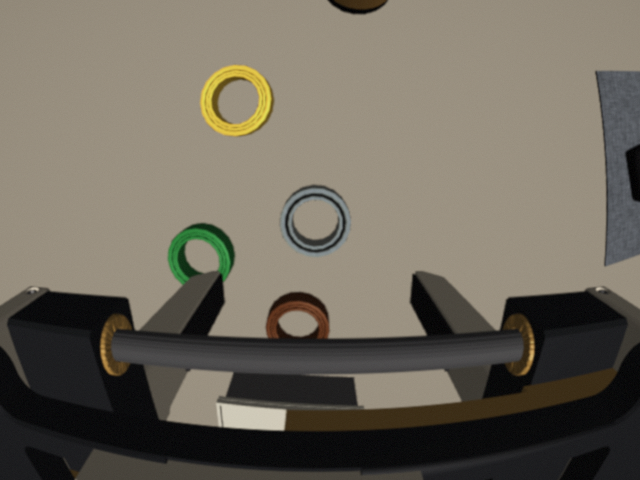

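Emit:
move_arm(deltas=[0,-0.0015,0.04,0,0,0,0.9,0,-0.0015,0.08,0,0,0,0.85,0,-0.0015,0.12,0,0,0,0.85,0,-0.0015,0.145,0,0,0,0.85,0,-0.0015,0.1515,0,0,0,0.85,0,-0.0015,0.1515,0,0,0,0,0,-0.0015,0.1515,0,0,0,0,0,-0.0015,0.1515,0,0,0,0,0,-0.0015,0.1515,0,0,0,0,0,-0.0015,0.1515,0,0,0,0], squeeze=30)

```text
t: 28.25
tool_pos: [0.4641, 0.2874, 0.0182]
orientation: [2.22, 2.222, 0.003]
force: [-1.1, -0.8, 6.8]
opening: 0.0596
gripper_force: 30.0
```

Emit:
move_arm(deltas=[0,0,-0.03,0,0,0,0,0,0,-0.08,0,0,0,0,-0.02,-0.002,-0.12,0,0,0,0,-0.06,-0.006,-0.14,0,0,0,0,-0.11,-0.012,-0.14,0,0,0,0,-0.16,-0.017,-0.14,0,0,0,0,-0.21,-0.022,-0.14,0,0,0,0,-0.255,-0.027,-0.14,0,0,0,0,-0.29,-0.031,-0.14,0,0,0,0,-0.3027,-0.0322,-0.14,0,0,0,0,-0.3027,-0.0322,-0.14,0,0,0,0,-0.3027,-0.0322,-0.14,0,0,0,0])

```text
t: 29.75
tool_pos: [0.4313, -0.0148, 0.1566]
orientation: [-2.219, -2.223, -0.001]
force: [0.1, 0.2, -2.7]
opening: 0.0598
gripper_force: 30.0
```

```bash
python3 look.py g2 bearing,.43,-.016,.035,.153,.175 tray,.43,-.016,.18,.052,.075; python3 -c "
from h import *
for n in('scene','side'):
    p,d=cam(n); W=world(n,d); m,P=near(W,d,(.43,-.016),.04,.15,.175); print(n,len(P),rect(P),circ(P)) if len(P) else 0
"
```

```text
t 29.75 [ 0.4313 -0.0148  0.1566] [-2.219e+00 -2.223e+00 -1.000e-03] F [ 0.1  0.2 -2.7] 0.0598 29.99878966715187
bearing 7419 (array([429.6, -10.3]), 66.5, 50.5, -5.2) (array([430. , -10.2]), 33.7) [0.1552 0.1608 0.1672]
tray 42205 (array([433.1,  36.9]), 173.4, 139.2, 86.2) (array([432.9,  36.7]), 109.9) [0.0568 0.058  0.0635]
scene 365 (array([428.8,  -4.9]), 66.7, 44.6, 33.8) (array([429.7,  -6.3]), 37.4)
side 468 (array([432.8, -18.6]), 67.4, 61.3, -34.1) (array([430. , -23.8]), 39.1)
```

View pics/g2.png

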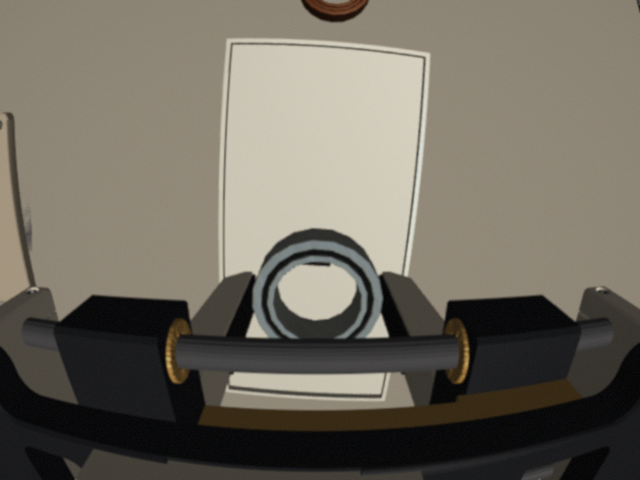

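Emit:
move_arm(deltas=[-0.0005,-0.0005,0.015,0,0,0,0,-0.0005,-0.0005,0.035,0,0,0,0,-0.0005,-0.0005,0.055,0,0,0,0,-0.0005,-0.0005,0.07,0,0,0,0,-0.0005,-0.0005,0.078,0,0,0,0,-0.0005,-0.0005,0.081,0,0,0,0,-0.0005,-0.0005,0.0815,0,0,0,0,-0.0005,-0.0005,0.0815,0,0,0,0])

```text
t: 30.9
tool_pos: [0.4313, -0.0164, 0.0757]
orientation: [2.22, 2.222, 0.001]
force: [-0.1, -0.3, -2.5]
opening: 0.0598
gripper_force: 30.0
```

Emit:
move_arm(deltas=[0,0,0.001,0,0,0,0,0,0,0.0015,0,0,0,0,0,0,0.0015,0,0,0,0,0,0,0.0015,0,0,0,0])

```text
t: 31.4
tool_pos: [0.4313, -0.0164, 0.0752]
orientation: [2.22, 2.222, 0.001]
force: [-5.5, 0.6, 9.7]
opening: 0.06
gripper_force: 30.0
```

Emit:
move_arm(deltas=[0,0,0,0,0,0,0.8,0,0,0,0,0,0,0.8,0,0,0,0,0,0,0.8,0,0,-0.03,0,0,0,0.8,0,0,-0.08,0,0,0,0.8,0,0,-0.13,0,0,0,0.8,0,0,-0.16,0,0,0,0.8,0,0,-0.16,0,0,0,0.8,0,0,-0.16,0,0,0,0.8])

```text
t: 32.52
tool_pos: [0.4303, -0.0162, 0.2325]
orientation: [-2.22, -2.222, 0.001]
force: [-0.2, -0.9, -0.7]
opening: 0.0747
gripper_force: 0.0
```

```bash
python3 tr.py f1 .05 .075; python3 look.py f2 bearing,.43,-.016,.04,.07,.086 bar,.43,-.016,.04,.087,.1
```

```text
32.525 [ 0.43027041 -0.01622087  0.23252755] [-0.19104102 -0.85400653 -0.66253346] 0.07473604947391643
[[-1.0e-03  1.0e+00 -1.3e-03]
 [ 1.0e+00  1.0e-03  2.0e-04]
 [ 2.0e-04 -1.3e-03 -1.0e+00]]
wrist (array([430. , -11.9]), 271.3, 138.8, 86.3)
slopes [ 0.00050389 -0.00090797] plate z 0.057961474868578264
scene 4801 (array([430.4, -14. ]), 281.1, 142.1, 86.3)
side 5743 (array([429.4, -17.6]), 284.5, 138.2, 86.3)
t 32.67 [ 0.4298 -0.0161  0.2319] [-2.219 -2.221  0.003] F [-0.1 -0.5 -0.6] 0.0747 0.0
bearing 2236 (array([430.9, -16.9]), 59.0, 58.5, 89.1) (array([430.8, -16.6]), 30.1) [0.0743 0.0794 0.0809]
bar 372 (array([429.7, -15.8]), 20.0, 12.4, -4.8) (array([429.7, -16.1]), 11.4) [0.0905 0.0938 0.095 ]
```

View pics/f1.png

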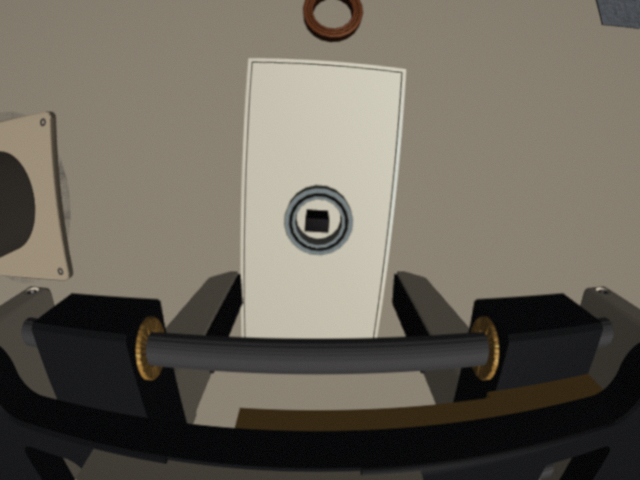

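The bearing lies flat round the bar (318,220) with its top at 79 mm. The tray is centred, square and level on the box, and the gripper is clear.

```bash
python3 -c "
from plant import robot
print(robot.close_job())"
```

```text
the job is handed in; nothing more can be done
None
```

The kit is packed and handed in: nut, cap and pads are in their pockets, the tray is level and centred on the box, and the bearing lies flat over the bar (about 33 s on the robot's clock); I never moved the coffee bottle or the look-alike rings.

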